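# Level the balance slab and press the spirit level home

### The arm

A 6-joint arm with a two-finger parallel gripper is mounted at the origin on the work surface. World frame = base frame: x ahead of the robot, y to its left, z up, the work surface at z = 0. Lengths are in m, angles in rad, forces in N, time in s.
With the tool pointing down it reaches from about 0.25 to 0.775 m from the base axis. Payload 4 kg.
Tool frame: the origin (TCP) lies midway between the tips of the shut fingers; the grasp point (between the pads) lies 19 mm behind it; y points along the fingers, x is the direction in which the jaws open and shut, and the axes are right-handed (so a half turn about y gives the same grasp; the last joint's range is limited). The gripper opens to 94 mm and grips with 3 to 60 N. Pads are 16 mm wide; open, the fingers measure 119 mm over their backs; the gripper's body (75 mm by 177 mm) begins 78 mm behind the grasp point.
Start: joints at [-1.373, 0.087, 1.371, -0, 1.684, -0.103], TCP at [0.163, -0.525, 0.206] pointing down, gripper open.
Joint ranges: [-3.1, 3.1], [-0.76, 2.03], [0.27, 2.55], [-1.08, 4.22], [0.17, 2.65], [-2.57, 2.57]. Speed limits (rad/s): [2.79, 2.79, 3.14, 3.14, 3.14, 3.14].

### API

Orientations are given as [roll, pitch, yaw] about the fixed x, y, z axes, in that order (R = Rz(yaw) Ry(pitch) Rx(roll)).
In Python, from bench import robot gives the robot as it stands.
- The arm moves only by the shell command python3 -m creep 'ROWS'. ROWS is JSON, a list of rows, each a list of 7 numbers: the shift along the tool's x, y, z in mm, then the turn, a rotation vector about the tool's x, y, z in degrees, then the closure in counts, from 0 (fully open) to 255 (shut). A call has 1 to 5 rows; each row is the pose to reach, as a shift and turn from the pose commanded when the call began, along the tool's axes at that moment; what a row does not reach only later rows make up. A row lasts 1/8 s, in which the tool goes at most 62.5 mm and 10.7 degrees, less where a joint would pass 70% of its speed; a pose out of reach is approached as far as the arm can. A call with a gripper value outside its range is refused whole. The fingers move at their own pace and stop on an object; the grip force is fixed at half the most. Time passes only in rows, so rows that repeat a pose let the fingers close. It gives the time, the measured TCP pose, the force and the opening at its end, in the units of the state.
- robot.get_obs(): the state, without advancing time (a new reading comes with each control period).
- robot.snapshot(name): name is "scene" or "top" or "wrist"; returns a dict with "color" (420x560x3 uint8, blue, green, red), "fx", "fy", "cx", "cy" (pixels), "world_from_camera" (4x4, takes a point from camera to world coordinates); the wrist camera has in their place "mount" (4x4, takes a point from camera to tool coordinates, whose origin is the TCP and whose axes are the tool frame's). Camera axes: x right, y down, z forward; pixel columns grow to the right and rows downward; lengths in m; the calibration is good to about 2 mm. A picture is of the moment at which its call begins: read the wrist's pose just before it. There is no depth.
- robot.close_job(): hands the job in, once; it reports no verdict.
Trained networks look in the newest picture that a camera, given by its name, has taken for a name from the list of things; names that differ only in an ending like _2 or _b are one class to them, and where a whole thing is asked for, a point or a joint stands for the part that bears it (a point fixed in the world has none). Each returns a list of dicts, best first, with "p" (0 to 1); they miss things now and then, are a little off and sometimes report something else, mostly with a low value. They report only what shows in the picture. A call takes as long as a camera call. They do not tell look-alikes from the thing itself.
- robot.spot_in(name, camera): "point" ([x, y, z] in m, in world coordinates, good to about 4 mm: the middle of the surface that is visible of it).
- robot.landmark_of(name, camera): "point" ([x, y, z] in m, in world coordinates, good to about 4 mm: a listed point, or the origin of a listed thing).
The state is a dict: "time": time; "joint_positions": joint angles; "qvel": joint speeds; "joint_torque": joint torques, N m; "tool_pos": TCP position; "ee_rot": TCP orientation; "wrist_force": force on the tool from outside, world axes, zero at the start; "wrist_torque": the same for the moment, N m; "width": finger opening in m.
Only numpy, scipy, OpenCV 4.12 (cv2) and the standard library are available. Lean on these libraries where they do the work, as an engineer would, in place of code of your own. Each camera call takes 0.05 s, during which the arm holds its last target.

### The job

Level the granite balance slab: lay the spirit level on it, vial up and lengthwise (along the line from the fixed feet to the screw foot), let go of it, and turn the black knob of the screw foot until the bubble stands between its two lines. Then press the level straight down on the slab with the fingertips, firmly but not hard (about 10 N, the weight of a litre bottle), to see that the bubble stays between the lines under load, and finish while you are still pressing it. Leave all the other things on the table and the small weight on the slab where they are.

Things in the scene. Friction and masses are not known exactly. Their poses are not given: they have to be found in the camera images.
- level: loose aluminium spirit level: bar 200 long (x), 24 wide (y), 44 high, about 0.32 kg; origin at the centre of its underside, z up. Its lower 28 mm is solid all along. Above, the middle 54 mm is a window with the vial (tube along x, top 42 mm up); from 27 to 100 mm either side of the middle its top is flat, 44 mm up. Starts upright on the table; either end may point to the screw foot.
- bubble (a joint): the pale bubble's place along the level's +x (m), 0 = midway between the vial's two black lines (18 mm apart; bubble 17 long, 9 wide). In place within 2.5 mm of 0. It goes to the higher end, 1.2 mm per 0.001 rad of slope, at most 17 mm, and takes 1.5 to 2 s to come to rest after level or slab has moved.
- slab: dark granite slab 200 (x) by 250 (y) by 26 on a grey frame; origin at the centre of its top face, 66 mm above the table, z up. Cannot slide. It tips about two fixed feet at y = -90 mm; beyond its +y end a lug 36 wide carries the screw foot at x = 0, y = +165 mm. Starts 0.2 to 0.5 degrees out of level along y; level along x.
- foot_knob (a point): middle of the screw foot's black knob, 42 diameter, 20 high (10 mm above and below this point), vertical axis; underside 12 mm above the slab's top, 19 mm clear of its end. Height fixed. Clockwise from above raises that end, 6 mm a turn (one turn moves the bubble about 28 mm towards the knob; counter-clockwise away). Stiff (0.08 N m), stays put; over a turn of travel each way.
- weight: bystander: small steel test weight with a knob, 28 diameter, 47 high, standing on the slab in its +x, -y corner; origin at the centre of its underside
- can: bystander: food can, 74 diameter, 110 high; origin at the centre of its underside
- jar: bystander: clear jar with yellow lid, 86 diameter, 115 high; origin at the centre of its underside
- white_jar: bystander: small white jar, 58 diameter, 85 high; origin at the centre of its underside
- vinegar: bystander: tall clear bottle, 76 diameter, 250 high; origin at the centre of its underside
- wrench: bystander: steel wrench 160 long, lying on the table between robot and slab; origin near its middle
- dish: bystander: shallow steel dish, 90 diameter, 22 high; origin at the centre of its underside
Not all that is in view belongs to the job. Of the things that look like the level, the smaller one is meant.

How it is judged:
On the way, in this order (a step that is already met when the one before it is completed fails the run):
1. the level lies on the slab, upright and lengthwise, let go (z of level in the frame of slab between -0.004 and 0.004 m and x of level in the frame of slab between -0.085 and 0.085 m and y of level in the frame of slab between -0.04 and 0.04 m and angle between the x axis of level and the y axis of slab, either way round below 0.2 rad and angle between level's own z axis and vertical below 0.05 rad and linear speed of level below 0.02 m/s and contact force between the fingers and level below 0.1 N), for 0.2 s.
2. the slab is levelled with the foot: bubble between the lines while nothing touches the level (value of joint bubble between -0.0025 and 0.0025 m and angle between slab's own z axis and vertical below 0.003 rad and contact force between level and slab above 1 N and angle between the x axis of level and the y axis of slab, either way round below 0.2 rad and contact force between the fingers and level below 0.1 N), for 0.3 s.
At the end, for the whole second after the job is handed in: Fingers still pressing: 7 to 30 N between level and slab (its own 3 to 4 N included), steady. Level upright on the slab, lengthwise within 0.2 rad, its middle within 40 mm along and 85 mm across of the slab's; bubble within 2.5 mm of the vial's middle; slab within 0.003 rad of level (value of joint bubble between -0.0025 and 0.0025 m and angle between slab's own z axis and vertical below 0.003 rad and contact force between level and slab between 7 and 30 N and contact force between the fingers and level above 3 N and z of level in the frame of slab between -0.004 and 0.004 m and x of level in the frame of slab between -0.085 and 0.085 m and y of level in the frame of slab between -0.04 and 0.04 m and angle between the x axis of level and the y axis of slab, either way round below 0.2 rad and angle between level's own z axis and vertical below 0.05 rad and linear speed of level below 0.02 m/s); the arm keeps its last pose, push and grip.
It fails at once if another thing is moved by more than 25 mm (distance of any of weight, can, jar, white_jar, vinegar, wrench, dish from where it was at the start of the episode above 0.025 m).
It fails at once if the level is banged down or pressed hard (over 60 N) (contact force between level and slab above 60 N).
It also fails if it takes over 72 s, if anything falls off the work surface, if the arm or the gripper's body presses on something with over 40 N, if the wrist force passes 120 N, or if a joint passes its speed limit or range.

## Working session

There is one attempt and no reset: what is moved stays moved. The work goes in short steps, Python scripts to look and compute and a shell command to move; the robot and the scene stay as the last step left them, time stands still between calls to the robot, and variables do not carry over. Pictures are saved under pics/ and viewed, and the job is handed in when it is done.

```bash
ls; mkdir -p pics
python3 - <<'E'
from bench import robot
import cv2
o=robot.get_obs();print(o)
for n in("scene","top","wrist"):
    s=robot.snapshot(n);cv2.imwrite(f"pics/{n}0.png",s["color"]);print(n,s["fx"],s["cx"],s["cy"],s.get("world_from_camera",s.get("mount")))
    for t in("level","slab","foot_knob","weight"):
        print(t,[(round(d["p"],2),[round(float(v),3) for v in d["point"]]) for d in robot.landmark_of(t,n)])
E
```

```text
pics
{'time': 0.0, 'joint_positions': array([-1.37311085e+00,  8.79782859e-02,  1.37222335e+00,  3.50464011e-06,
        1.68360417e+00, -1.03143702e-01]), 'qvel': array([-6.27341190e-04,  4.60826514e-04,  1.95325270e-03,  7.91481479e-05,
       -4.29569075e-04, -9.33170345e-04]), 'joint_torque': array([ 7.12033534e-05, -3.40180171e+01, -3.02426934e+01,  7.18542631e-02,
        3.28690221e-02, -1.60170489e-04]), 'tool_pos': array([ 0.16283875, -0.52477508,  0.20430714]), 'ee_rot': array([-1.57056499,  0.00220103, -1.2699665 ]), 'wrist_force': array([0.4377392 , 0.13862704, 0.64157623]), 'wrist_torque': array([-0.00953783,  0.01756314,  0.00413937]), 'width': 0.09386358355317663}
scene 394.27518010966196 285.8497796097728 213.33196100361496 [[-0.25667313  0.58241986 -0.7713015   1.28089364]
 [ 0.96642354  0.16458509 -0.19732534  0.16609161]
 [ 0.01201853 -0.79605204 -0.60510884  0.69538699]
 [ 0.          0.          0.          1.        ]]
level [(0.56, [0.553, -0.317, -0.007])]
slab [(0.67, [0.569, -0.515, 0.0]), (0.56, [0.571, -0.0, 0.067])]
foot_knob [(0.94, [0.593, 0.163, 0.09])
[... 197 characters left out ...]
36048]
 [ 0.01424456 -0.05653802 -0.99829883  1.43051015]
 [ 0.          0.          0.          1.        ]]
level [(0.88, [0.258, -0.299, 0.002]), (0.87, [0.547, -0.314, 0.001])]
slab [(0.6, [0.574, -0.003, 0.069])]
foot_knob [(0.77, [0.594, 0.162, 0.087])]
weight [(0.57, [0.639, -0.116, 0.067])]
wrist 340.1200694645501 277.7583322812504 209.38042881748993 [[ 9.99999639e-01  3.66528209e-04 -7.66600189e-04  7.03987028e-04]
 [ 8.38008619e-04 -2.76158454e-01  9.61111755e-01 -1.79779607e-01]
 [ 1.40571447e-04 -9.61112051e-01 -2.76158661e-01  7.98513550e-02]
 [ 0.00000000e+00  0.00000000e+00  0.00000000e+00  1.00000000e+00]]
level [(0.62, [0.257, -0.297, -0.004])]
slab []
foot_knob []
weight []
```

View pics/top0.png

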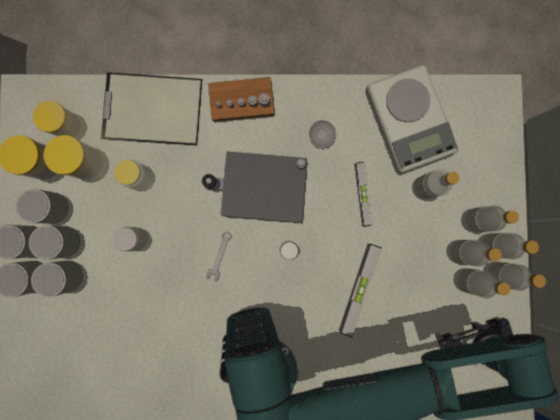

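View pics/scene0.png

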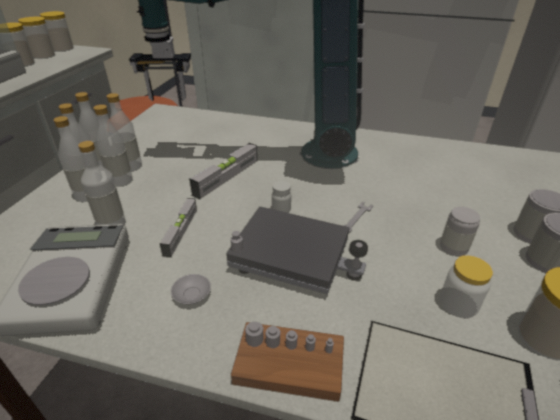

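View pics/wrist0.png

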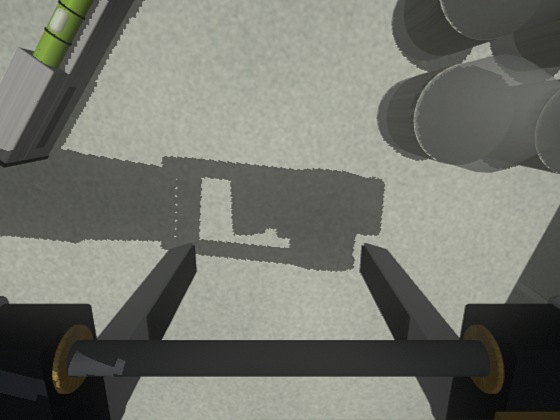

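Run:
```python
import cv2,numpy as np
a=cv2.imread("pics/top0.png")[140:350,200:400]; b=cv2.imread("pics/scene0.png")[140:300,150:400]
cv2.imwrite("pics/crop1.png",np.vstack([cv2.resize(a[0:100,130:190],(360,600),interpolation=cv2.INTER_CUBIC)]))
cv2.imwrite("pics/crop2.png",cv2.resize(b[50:120,0:110],None,fx=6,fy=6,interpolation=cv2.INTER_CUBIC))
cv2.imwrite("pics/crop3.png",cv2.resize(a[0:100,0:120],None,fx=6,fy=6,interpolation=cv2.INTER_CUBIC))
```

```text
(no output)
```

View pics/crop1.png

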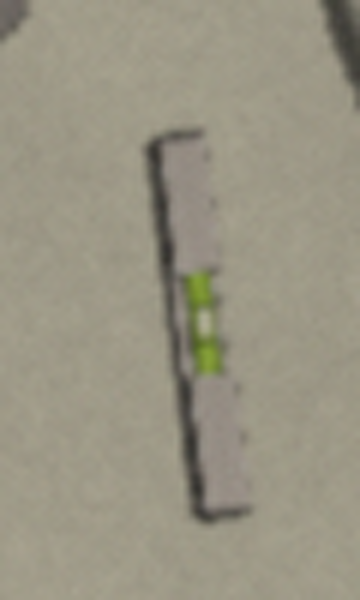

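View pics/crop3.png

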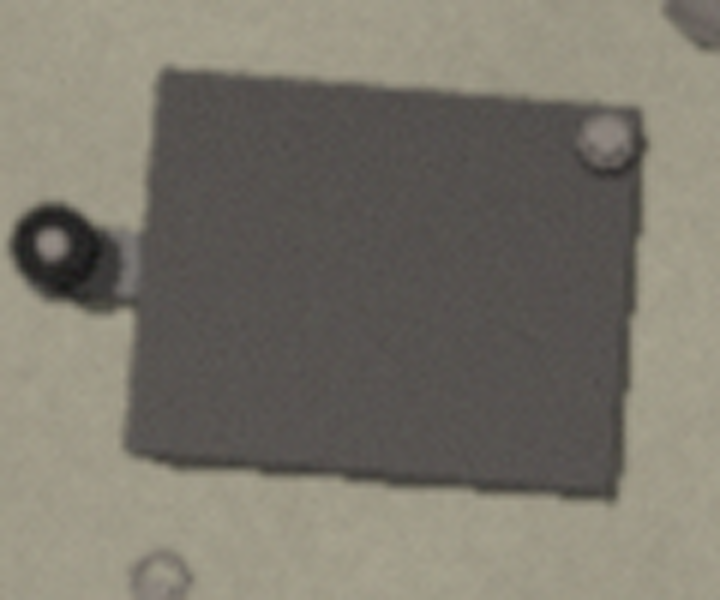

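```bash
cat > h.py <<'E'
import numpy as np
from bench import robot
T=np.array([[-0.00609446,-0.99838649,0.05645602,0.42652189],[-0.99987997,0.0052799,-0.01456615,-0.04436048],[0.01424456,-0.05653802,-0.99829883,1.43051015]])
def ray(s,uv,z,Tw=None):
    Tw=s["world_from_camera"] if Tw is None else Tw
    d=Tw[:3,:3]@np.array([(uv[0]-s["cx"])/s["fx"],(uv[1]-s["cy"])/s["fy"],1.]);c=Tw[:3,3]
    return c+d*(z-c[2])/d[2]
def toolT():
    from scipy.spatial.transform import Rotation as R
    o=robot.get_obs();M=np.eye(4);M[:3,:3]=R.from_euler("xyz",o["ee_rot"]).as_matrix();M[:3,3]=o["tool_pos"];return M
def delta(pos,yaw):
    """shift mm and turn deg about tool y, to reach pos with tool down & yaw"""
    from scipy.spatial.transform import Rotation as R
    M=toolT();D=R.from_euler("xyz",[-np.pi/2,0,yaw]).as_matrix()
    return np.round(1e3*M[:3,:3].T@(np.array(pos)-M[:3,3]),1),np.round(np.degrees(R.from_matrix(M[:3,:3].T@D).as_rotvec()),1)
E
python3 - <<'E'
from h import *
s=dict(world_from_camera=T,fx=447.294,fy=447.294,cx=283.822,cy=209.039)
f=lambda L,o,z:np.array([ray(s,(o[0]+u/6,o[1]+v/6),z) for u,v in L])
L=f([(160,138),(203,133),(250,510),(203,518)],(330,140),.044);print(L,L.mean(0))
d=(L[0]+L[1]-L[2]-L[3])/2;print(np.linalg.norm(d),np.arctan2(d[1],d[0]))
S=f([(163,68),(640,108),(615,498),(128,452)],(200,140),.066);print(S,S.mean(0))
d=(S[0]+S[3]-S[1]-S[2])/2;print(np.linalg.norm(d),np.arctan2(d[1],d[0])-np.pi/2);d=(S[0]+S[1]-S[2]-S[3])/2;print(np.linalg.norm(d),np.arctan2(d[1],d[0]))
print(f([(55,243)],(200,140),.098))
print(delta(L.mean(0)*[1,1,0]+[0,0,.15],-np.pi/2))
E
```

```text
[[ 0.64808304 -0.29353694  0.044     ]
 [ 0.65062641 -0.31607538  0.044     ]
 [ 0.45381127 -0.33728808  0.044     ]
 [ 0.44981324 -0.31281468  0.044     ]] [ 0.55058349 -0.31492877  0.044     ]
0.1985771777588105 0.10212882885263713
[[ 0.68220082  0.10874678  0.066     ]
 [ 0.66065891 -0.1355493   0.066     ]
 [ 0.46070706 -0.12102407  0.066     ]
 [ 0.48548409  0.12628454  0.066     ]] [ 0.57226272 -0.00538551  0.066     ]
0.24689097426934972 -0.09394256708808624
0.19898115935938526 -0.08065532972016924
[[0.58846204 0.15875151 0.098     ]]
(array([-86.1,  55.5, 432.6]), array([ 0. , 17.2,  0. ]))
```

Candidates: small level at top pixel (364,194), measured 199 mm long, and large look-alike at (361,290), about 290 mm. I choose the first; the crop confirms 200 mm length and the vial on top.

```bash
python3 -m creep '[[-43,0,40,0,0,0,0],[-86,0,79,0,0,0,0],[-128,0,118,0,5,0,0],[-171,0,158,0,11.4,0,0],[-171,0,158,0,11.4,0,0]]'
python3 - <<'E'
from h import *
print(delta([.551,-.315,.15],-1.469))
E
```

```text
time: 1.38
tool_pos: [0.2645, -0.3126, 0.2062]
ee_rot: [-1.569, -0.001, -1.463]
wrist_force: [-0.6, -0.5, -0.6]
width: 0.0943
(array([ 33. ,  56.6, 284.5]), array([-0.1,  0.3,  0.1]))
```

```bash
python3 -m creep '[[7,5,57,0,0,0,0],[14,15,114,0,0,0,0],[20,25,171,0,0,0,0],[27,35,228,0,0,0,0],[33,40,284,0,0,0,0]]'; python3 -m creep '[[0,0,0,0,0,0,0],[0,0,0,0,0,0,0]]'
python3 - <<'E'
from h import *
import cv2
print(delta([.551,-.315,.15],-1.469))
M=toolT();s=robot.snapshot("wrist");cv2.imwrite("pics/w1.png",s["color"])
print([ (d["p"],d["point"]) for d in robot.landmark_of("level","wrist")])
t=robot.snapshot("top");print([ (d["p"],d["point"]) for d in robot.landmark_of("level","top")])
E
```

```text
time: 2.0
tool_pos: [0.5504, -0.3206, 0.164]
ee_rot: [-1.572, -0.0, -1.469]
wrist_force: [-0.3, -0.8, 0.0]
width: 0.0941
time: 2.25
tool_pos: [0.5484, -0.3202, 0.1648]
ee_rot: [-1.572, 0.0, -1.469]
wrist_force: [0.3, -0.7, 0.4]
width: 0.0942
(array([-4.9, 14.8,  3.2]), array([ 0.1, -0. , -0. ]))
[(0.82, [0.2578, -0.2996, -0.0051]), (0.66, [0.5559, -0.3153, -0.0002])]
[(0.55, [0.4125, 0.4027, -0.0011]), (0.53, [0.2605, -0.2991, 0.0005]), (0.18, [0.7462, -0.186, -0.0017])]
```

View pics/w1.png

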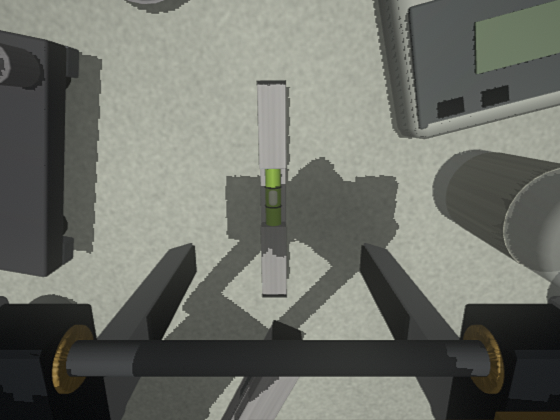

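```bash
cat >> h.py <<'E'
MOUNT=np.array([[9.99999639e-01,3.66528209e-04,-7.66600189e-04,7.03987028e-04],[8.38008619e-04,-2.76158454e-01,9.61111755e-01,-1.79779607e-01],[1.40571447e-04,-9.61112051e-01,-2.76158661e-01,7.98513550e-02],[0,0,0,1]])
W=dict(fx=340.12,fy=340.12,cx=277.758,cy=209.38)
def wr(uv,z): return ray(W,uv,z,toolT()@MOUNT)
E
python3 - <<'E'
from h import *
P=np.array([wr(u,.044) for u in [(257,82),(286,82),(287,296),(262,296)]]);print(P,P.mean(0))
d=P[0]+P[1]-P[2]-P[3];a=np.arctan2(d[1],d[0]);print(a,np.linalg.norm(d)/2)
print(delta(P.mean(0)*[1,1,0]+[0,0,.004],a-np.pi/2))
E
```

```text
[[ 0.64975891 -0.29292509  0.044     ]
 [ 0.65219637 -0.31706323  0.044     ]
 [ 0.45262174 -0.33955109  0.044     ]
 [ 0.45012644 -0.31470507  0.044     ]] [ 0.55117587 -0.31606112  0.044     ]
0.11043820801888898 0.20082701177855938
(array([ -3.8, 163. ,   3.2]), array([-0.1, -0.6,  0.1]))
```

```bash
python3 -m creep '[[-4,40,3,0,-0.6,0,0],[-4,80,3,0,-0.6,0,0],[-4,115,3,0,-0.6,0,0],[-4,145,3,0,-0.6,0,0],[-4,150,3,0,-0.6,0,0]]'; python3 -m creep '[[0,6,0,0,0,0,0],[0,11,0,0,0,0,0],[0,11,0,0,0,0,0],[0,11,0,0,0,0,130],[0,11,0,0,0,0,255]]'; python3 -m creep '[[0,0,0,0,0,0,255],[0,0,0,0,0,0,255],[0,0,0,0,0,0,255],[0,0,0,0,0,0,255]]'
```

```text
time: 3.08
tool_pos: [0.5495, -0.3142, 0.0137]
ee_rot: [-1.574, 0.003, -1.459]
wrist_force: [-0.9, -0.4, -0.4]
width: 0.0941
time: 3.7
tool_pos: [0.552, -0.3151, 0.005]
ee_rot: [-1.57, -0.001, -1.458]
wrist_force: [0.5, 0.1, 0.3]
width: 0.0776
time: 4.2
tool_pos: [0.5516, -0.3149, 0.0045]
ee_rot: [-1.571, -0.0, -1.458]
wrist_force: [-1.2, 0.8, 0.2]
width: 0.0374
```

```bash
python3 -m creep '[[0,0,0,0,0,0,255],[0,0,0,0,0,0,255],[0,0,0,0,0,0,255],[0,0,0,0,0,0,255]]';  python3 -m creep '[[0,-10,0,0,0,0,255],[0,-40,0,0,0,0,255],[0,-80,0,0,0,0,255],[0,-120,0,0,0,0,255],[0,-125,0,0,0,0,255]]'
python3 - <<'E'
from h import *
import cv2
s=robot.snapshot("wrist");cv2.imwrite("pics/w2.png",s["color"])
print(delta([.570,-.005,.13],-.09))
E
```

```text
time: 4.7
tool_pos: [0.5517, -0.3149, 0.0044]
ee_rot: [-1.571, -0.0, -1.459]
wrist_force: [0.2, 0.3, 0.3]
width: 0.024
time: 5.32
tool_pos: [0.5534, -0.316, 0.1337]
ee_rot: [-1.565, -0.005, -1.458]
wrist_force: [-0.3, -0.2, -2.4]
width: 0.0236
(array([-306.5,    1. ,   52.2]), array([ -0. , -78.4,   0.2]))
```

View pics/w2.png

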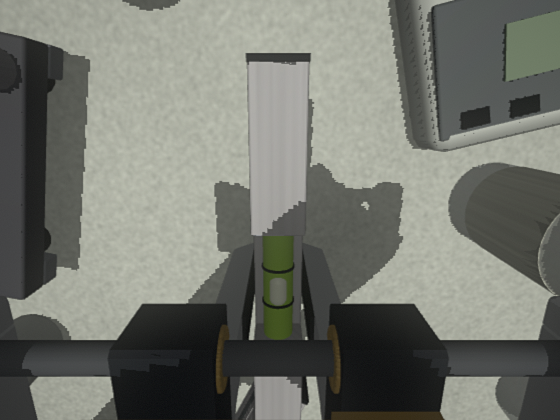

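```bash
python3 -m creep '[[-35,-10,0,0,-9.5,0,255],[-75,-15,5,0,-19,0,255],[-115,-15,15,0,-28.5,0,255],[-155,-15,25,0,-38,0,255],[-195,-15,35,0,-47.5,0,255]]'
python3 - <<'E'
from h import *
print(delta([.565,-.005,.13],-.09))
E
```

```text
time: 6.0
tool_pos: [0.563, -0.1154, 0.1411]
ee_rot: [-1.573, 0.005, -0.624]
wrist_force: [0.7, -0.1, -3.7]
width: 0.0238
(array([-62.8,  11.2,  90.8]), array([  0. , -30.6,  -0.3]))
```

```bash
python3 -m creep '[[-20,0,30,0,-9,0,255],[-40,0,60,0,-18,0,255],[-63,3,90,0,-25,0,255],[-63,6,91,0,-30.6,0,255],[-63,8,91,0,-30.6,0,255]]'; python3 -m creep '[[0,0,0,0,0,0,255],[0,0,0,0,0,0,255]]'
python3 - <<'E'
from h import *
import cv2
print(delta([.565,-.005,.0705],-.09))
s=robot.snapshot("top");cv2.imwrite("pics/t2.png",cv2.resize(s["color"][120:260,180:340],None,fx=4.5,fy=4.5,interpolation=2))
s=robot.snapshot("wrist");cv2.imwrite("pics/w3.png",s["color"])
for t in("slab","foot_knob","weight","level"):
  print(t,[(d["p"],d["point"]) for n in("top","wrist") for d in robot.landmark_of(t,n)])
E
```

```text
time: 6.62
tool_pos: [0.5656, -0.0058, 0.1333]
ee_rot: [-1.571, 0.005, -0.096]
wrist_force: [-0.1, -0.2, -3.6]
width: 0.0237
time: 6.88
tool_pos: [0.567, -0.0071, 0.1359]
ee_rot: [-1.571, 0.001, -0.097]
wrist_force: [-0.3, 0.3, -3.6]
width: 0.0235
(array([-2.1, 65.4,  1.9]), array([ 0. , -0.4, -0.1]))
slab [(0.66, [0.5718, -0.0018, 0.0652]), (0.19, [0.5674, -0.0082, 0.1321])]
foot_knob [(0.92, [0.5943, 0.1618, 0.0845])]
weight [(0.54, [0.6404, -0.1136, 0.0684]), (0.17, [0.5658, -0.0084, 0.1307])]
level [(0.75, [0.2619, -0.2996, -0.0029]), (0.73, [0.5696, -0.0062, 0.1316])]
```

View pics/w3.png

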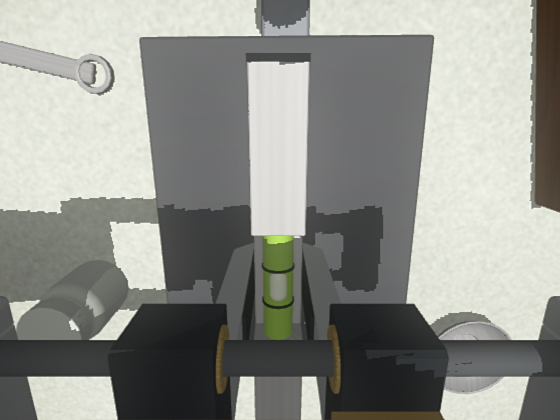

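View pics/t2.png

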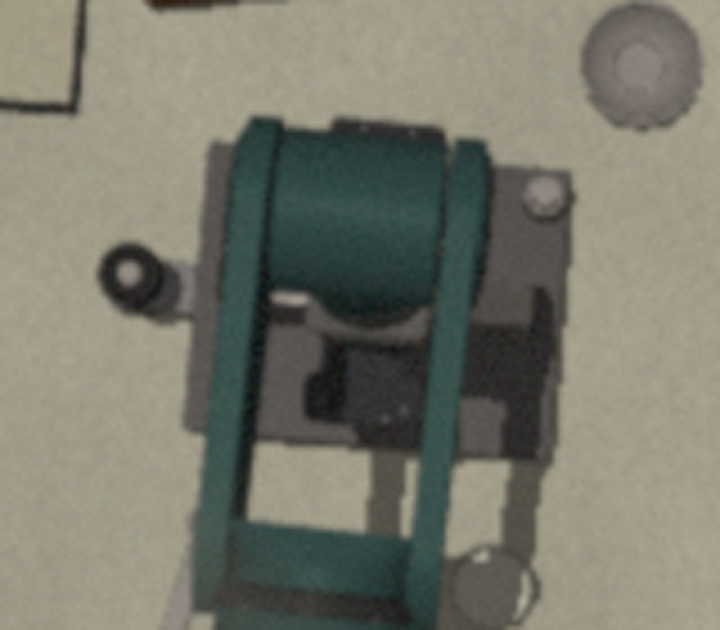

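```bash
python3 -m creep '[[0,20,1,0,0,0,255],[0,40,2,0,0,0,255],[0,52,2,0,0,0,255],[0,56,2,0,0,0,255],[0,57,2,0,0,0,255]]'; python3 -m creep '[[0,1,0,0,0,0,255],[0,2,0,0,0,0,255],[0,3,0,0,0,0,255],[0,4,0,0,0,0,255]]'
```

```text
time: 8.0
tool_pos: [0.5677, -0.0046, 0.0798]
ee_rot: [-1.571, -0.001, -0.095]
wrist_force: [1.1, -0.3, -3.1]
width: 0.0239
time: 8.5
tool_pos: [0.5675, -0.0045, 0.0755]
ee_rot: [-1.571, -0.0, -0.095]
wrist_force: [0.4, 0.2, -3.7]
width: 0.0237
```

```bash
python3 -m creep '[[0,1,0,0,0,0,255],[0,2,0,0,0,0,255],[0,3,0,0,0,0,255],[0,3,0,0,0,0,255]]';python3 -m creep '[[0,0.5,0,0,0,0,255],[0,1,0,0,0,0,255],[0,1,0,0,0,0,255]]'
```

```text
time: 9.0
tool_pos: [0.5673, -0.0045, 0.0723]
ee_rot: [-1.571, 0.0, -0.095]
wrist_force: [-0.4, -0.4, -3.0]
width: 0.0237
time: 9.38
tool_pos: [0.5674, -0.0046, 0.0714]
ee_rot: [-1.571, 0.0, -0.095]
wrist_force: [-0.0, -0.3, -4.3]
width: 0.024
```

```bash
python3 -m creep '[[0,0.5,0,0,0,0,255],[0,1,0,0,0,0,255],[0,1,0,0,0,0,255]]';python3 -m creep '[[0,0.5,0,0,0,0,255],[0,0.7,0,0,0,0,255],[0,0.7,0,0,0,0,255]]'
```

```text
time: 9.75
tool_pos: [0.5675, -0.0045, 0.0705]
ee_rot: [-1.571, -0.0, -0.095]
wrist_force: [0.4, 0.2, -4.7]
width: 0.0236
time: 10.12
tool_pos: [0.5675, -0.0045, 0.0701]
ee_rot: [-1.571, -0.0, -0.095]
wrist_force: [-0.6, 0.9, -1.5]
width: 0.0239
```

```bash
python3 -m creep '[[0,0.4,0,0,0,0,255],[0,0.4,0,0,0,0,255]]';python3 -m creep '[[0,0,0,0,0,0,170],[0,0,0,0,0,0,120],[0,0,0,0,0,0,100],[0,0,0,0,0,0,100],[0,0,0,0,0,0,100]]'
python3 - <<'E'
from h import *
import cv2
s=robot.snapshot("wrist");cv2.imwrite("pics/w4.png",s["color"])
E
```

```text
time: 10.38
tool_pos: [0.5676, -0.0045, 0.0699]
ee_rot: [-1.571, -0.001, -0.095]
wrist_force: [-1.2, 1.1, 0.6]
width: 0.0234
time: 11.0
tool_pos: [0.5674, -0.0046, 0.0694]
ee_rot: [-1.571, -0.0, -0.095]
wrist_force: [0.1, 0.3, 0.3]
width: 0.0569
```

View pics/w4.png

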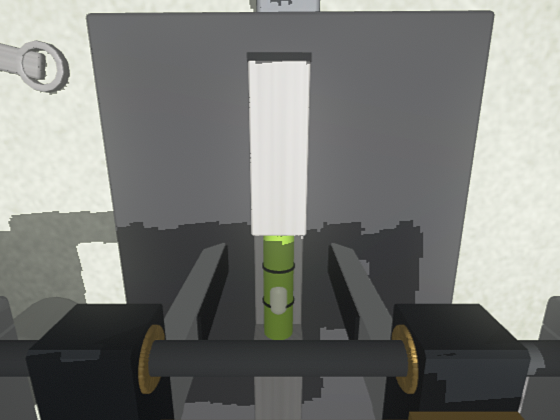

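```bash
python3 -m creep '[[0,-15,0,0,0,0,60],[0,-40,0,0,0,0,20],[0,-70,0,0,0,0,0],[0,-90,-30,0,0,0,0],[0,-95,-50,0,0,0,0]]'; python3 -m creep '[[0,0,0,0,0,0,0],[0,0,0,0,0,0,0],[0,0,0,0,0,0,0],[0,0,0,0,0,0,0],[0,0,0,0,0,0,0]]'
python3 - <<'E'
from h import *
import cv2
s=robot.snapshot("wrist");cv2.imwrite("pics/w5.png",s["color"]);cv2.imwrite("pics/w5c.png",cv2.resize(s["color"][80:330,200:360],None,fx=2.4,fy=2.4,interpolation=2))
E
```

```text
time: 11.68
tool_pos: [0.5638, -0.0554, 0.1675]
ee_rot: [-1.571, -0.005, -0.095]
wrist_force: [0.0, -1.7, -0.1]
width: 0.0936
time: 12.3
tool_pos: [0.5626, -0.0539, 0.1641]
ee_rot: [-1.571, 0.0, -0.095]
wrist_force: [-0.1, 0.0, 0.3]
width: 0.094
```

View pics/w5.png

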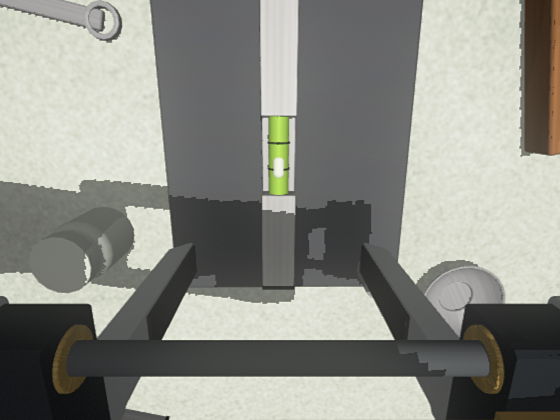

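View pics/w5c.png

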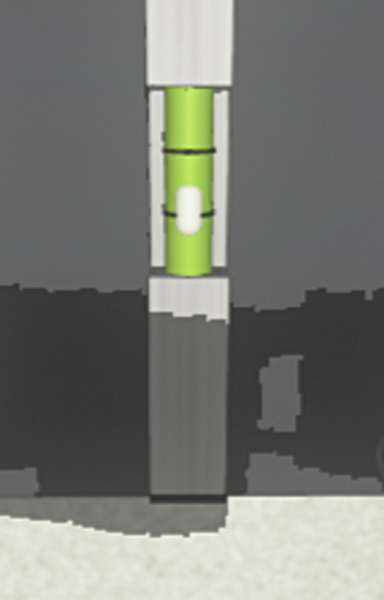

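```bash
python3 - <<'E'
from h import *
print(delta([.592,.10,.15],.7))
E
python3 -m creep '[[5,0,40,0,-9,0,20],[10,0,80,0,-18,0,40],[15,0,120,0,-27,0,65],[15,5,155,0,-36,0,65],[15,10,155,0,-45.5,0,65]]';python3 -m creep '[[0,0,0,0,0,0,65],[0,0,0,0,0,0,65]]'
python3 - <<'E'
from h import *
import cv2
print(delta([.592,.161,.12],.7))
s=robot.snapshot("wrist");cv2.imwrite("pics/w6.png",s["color"])
print([(d["p"],d["point"]) for d in robot.landmark_of("foot_knob","wrist")])
E
```

```text
(array([ 14.7,  14.2, 156.1]), array([ -0. , -45.5,  -0. ]))
time: 12.98
tool_pos: [0.5924, 0.1014, 0.1541]
ee_rot: [-1.57, -0.001, 0.708]
wrist_force: [-0.2, -0.2, -0.2]
width: 0.0699
time: 13.22
tool_pos: [0.5925, 0.0983, 0.1546]
ee_rot: [-1.571, -0.0, 0.696]
wrist_force: [-0.0, -0.5, -0.6]
width: 0.0701
(array([39.8, 34.6, 48.4]), array([ 0. , -0.2,  0. ]))
[(0.78, [0.5887, 0.1577, 0.0856])]
```

View pics/w6.png

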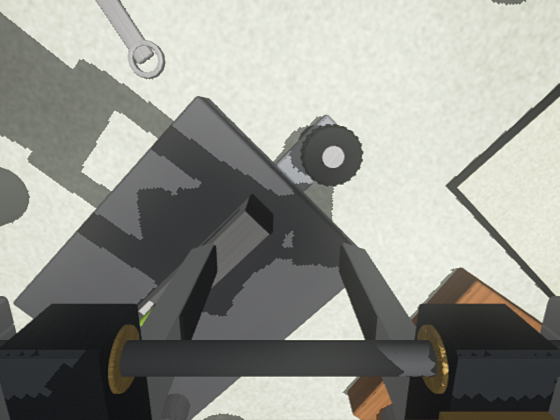

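Run:
```python
from h import *
print(wr((333,155),.098),wr((303,155),.098)-wr((362,155),.098))
print(delta([.590,.160,.125],.7))
```

```text
[0.58955461 0.16206771 0.098     ] [-0.03129983 -0.02618671  0.        ]
(array([37.8, 29.8, 49.2]), array([ 0. , -0.2,  0. ]))
```

```bash
python3 -m creep '[[20,0,25,0,0,0,65],[38.5,5,50,0,0,0,65],[38.5,25,50,0,0,0,65],[38.5,45,50,0,0,0,65],[38.5,65,50,0,0,0,65]]';python3 -m creep '[[0,8,0,0,0,0,65],[0,12,0,0,0,0,65],[0,12,0,0,0,0,65]]'
python3 - <<'E'
from h import *
import cv2
print(delta([.590,.161,.076],.7))
s=robot.snapshot("wrist");cv2.imwrite("pics/w7.png",s["color"])
E
```

```text
time: 13.95
tool_pos: [0.5899, 0.1613, 0.0892]
ee_rot: [-1.571, -0.001, 0.697]
wrist_force: [-0.0, -0.6, -0.2]
width: 0.0701
time: 14.32
tool_pos: [0.5901, 0.1615, 0.0779]
ee_rot: [-1.571, -0.001, 0.698]
wrist_force: [0.3, 0.9, 0.1]
width: 0.0702
(array([-0.3,  1.9, -0.3]), array([ 0. , -0.1,  0. ]))
```

View pics/w7.png

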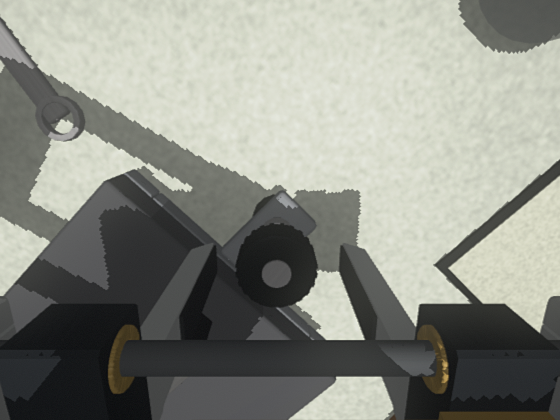

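```bash
python3 -m creep '[[0,2,0,0,0,0,255],[0,2,0,0,0,0,255],[0,2,0,0,0,0,255],[0,2,0,0,0,0,255],[0,2,0,0,0,0,255]]';python3 -m creep '[[0,0,0,0,0,0,255],[0,0,0,0,0,0,255]]'
```

```text
time: 15.0
tool_pos: [0.5892, 0.1612, 0.0754]
ee_rot: [-1.571, 0.001, 0.699]
wrist_force: [-1.7, -0.8, 2.8]
width: 0.0411
time: 15.25
tool_pos: [0.5892, 0.1612, 0.0754]
ee_rot: [-1.571, 0.001, 0.699]
wrist_force: [-4.2, -2.8, 2.4]
width: 0.0414
```

Gripped; turn clockwise about 105° (tool y points down, so positive turn is clockwise from above).

```bash
python3 -m creep '[[0,0,0,0,10,0,255],[0,0,0,0,20,0,255],[0,0,0,0,30,0,255],[0,0,0,0,40,0,255],[0,0,0,0,50,0,255]]';python3 -m creep '[[0,0,0,0,10,0,255],[0,0,0,0,20,0,255],[0,0,0,0,30,0,255],[0,0,0,0,40,0,255],[0,0,0,0,50,0,255]]';python3 -m creep '[[0,0,0,0,5,0,255],[0,0,0,0,5,0,255],[0,0,0,0,5,0,255]]'
python3 - <<'E'
from h import *
import cv2
s=robot.snapshot("wrist");cv2.imwrite("pics/w8.png",s["color"])
print(robot.get_obs()["wrist_torque"])
E
```

```text
time: 15.88
tool_pos: [0.5889, 0.1611, 0.0755]
ee_rot: [-1.572, 0.002, -0.18]
wrist_force: [-4.4, -2.9, 3.6]
width: 0.0414
time: 16.5
tool_pos: [0.5885, 0.1613, 0.0754]
ee_rot: [-1.573, 0.001, -1.052]
wrist_force: [-6.4, -2.7, 4.7]
width: 0.0412
time: 16.88
tool_pos: [0.5885, 0.1613, 0.0754]
ee_rot: [-1.573, 0.001, -1.134]
wrist_force: [-5.7, -2.1, 3.9]
width: 0.0412
[-0.36197241  0.99564718 -0.08608729]
```

View pics/w8.png

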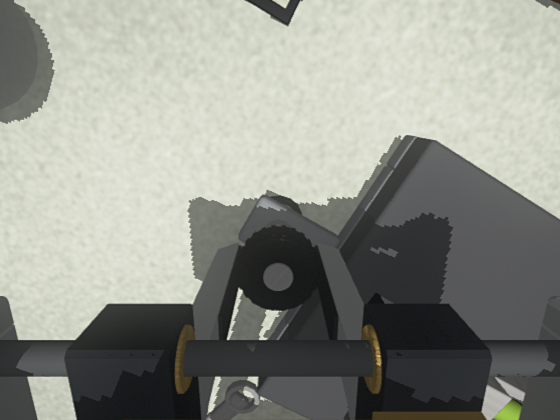

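Turned. Release, lift and look at the vial.

```bash
python3 -m creep '[[0,0,0,0,0,0,65],[0,0,0,0,0,0,65],[0,0,0,0,0,0,65],[0,-15,0,0,0,0,65],[0,-60,0,0,0,0,65]]'
python3 - <<'E'
from h import *
print(delta([.5626,-.054,.164],-.095))
E
```

```text
time: 17.55
tool_pos: [0.588, 0.1613, 0.1335]
ee_rot: [-1.577, 0.002, -1.134]
wrist_force: [0.1, -0.5, 0.1]
width: 0.0702
(array([ 184.3,  -30.1, -114.3]), array([  0.3, -59.5,  -0.3]))
```

```bash
python3 -m creep '[[35,-20,-20,0,-10,0,65],[75,-28,-45,0,-20,0,65],[115,-28,-70,0,-30,0,65],[150,-28,-95,0,-40,0,65],[184,-28,-114,0,-50,0,65]]'; python3 -m creep '[[0,0,0,0,-9.5,0,65],[0,0,0,0,-9.5,0,65],[0,0,0,0,-9.5,0,65],[0,0,0,0,-9.5,0,65],[0,0,0,0,-9.5,0,65]]'
python3 - <<'E'
from h import *
import cv2
s=robot.snapshot("wrist");cv2.imwrite("pics/w9.png",s["color"]);cv2.imwrite("pics/w9c.png",cv2.resize(s["color"][80:330,200:360],None,fx=2.4,fy=2.4,interpolation=2))
E
```

```text
time: 18.18
tool_pos: [0.5644, -0.0548, 0.165]
ee_rot: [-1.571, -0.003, -0.256]
wrist_force: [-0.5, 0.1, -1.1]
width: 0.0701
time: 18.8
tool_pos: [0.5643, -0.0529, 0.1634]
ee_rot: [-1.571, -0.0, -0.095]
wrist_force: [-0.3, 0.2, 0.3]
width: 0.07
```

View pics/w9c.png

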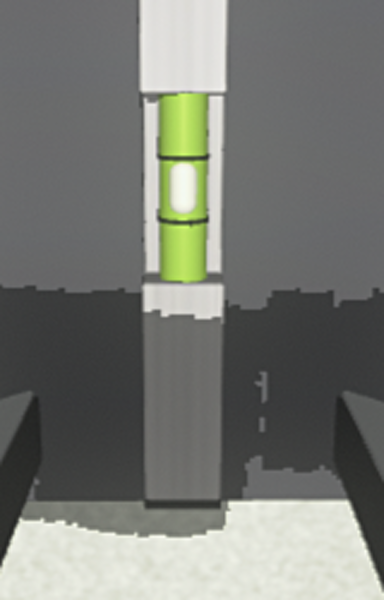

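Run:
```python
from h import *
p=wr((276.7,158.3),.107);print(p)
e=[wr((200+u/2.4,80+v/2.4),.11) for u,v in((145,502),(220,502),(142,93),(226,93))];print(e)
print(delta([p[0],p[1],.135],-.095+np.pi/2))
```

```text
[ 0.56869937 -0.00434102  0.107     ]
[array([ 0.5467908, -0.1021421,  0.11     ]), array([ 0.57058362, -0.10439889,  0.11      ]), array([0.55968778, 0.02316651, 0.11      ]), array([0.58276979, 0.02096633, 0.11      ])]
(array([-0.2, 28.4, 48.8]), array([  0., -90.,  -0.]))
```

```bash
python3 -m creep '[[0,0,10,0,-10,0,35],[0,0,20,0,-20,0,35],[0,0,30,0,-30,0,35],[0,0,40,0,-40,0,35],[0,0,49,0,-50,0,35]]'; python3 -m creep '[[0,0,0,0,-10,0,35],[0,0,0,0,-20,0,35],[0,0,0,0,-30,0,35],[0,0,0,0,-40,0,35],[0,0,0,0,-40,0,35]]'
python3 - <<'E'
from h import *
import cv2
print(delta([.5687,-.0043,.135],-.095+np.pi/2))
s=robot.snapshot("wrist");cv2.imwrite("pics/w10.png",s["color"])
E
```

```text
time: 19.48
tool_pos: [0.5689, -0.004, 0.1633]
ee_rot: [-1.571, 0.0, 0.783]
wrist_force: [-0.8, -0.5, -0.2]
width: 0.0811
time: 20.1
tool_pos: [0.5689, -0.0044, 0.1633]
ee_rot: [-1.571, 0.0, 1.473]
wrist_force: [-0.8, 0.5, 0.2]
width: 0.0808
(array([ 0.1, 28.3,  0.2]), array([-0. , -0.1, -0. ]))
```

View pics/w10.png

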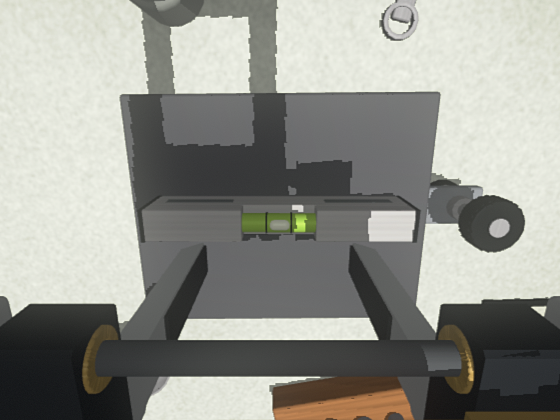

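```bash
python3 -m creep '[[0,15,0,0,0,0,35],[0,30,0,0,0,0,35],[0,42,0,0,0,0,35],[0,45,0,0,0,0,35],[0,45,0,0,0,0,35]]'; python3 -m creep '[[0,1,0,0,0,0,35],[0,2,0,0,0,0,35],[0,3,0,0,0,0,35],[0,3,0,0,0,0,35]]'
python3 - <<'E'
from h import *
import cv2
s=robot.snapshot("wrist");cv2.imwrite("pics/w11.png",s["color"])
E
```

```text
time: 20.78
tool_pos: [0.5688, -0.0046, 0.118]
ee_rot: [-1.57, 0.0, 1.475]
wrist_force: [0.4, 0.7, -0.4]
width: 0.0811
time: 21.28
tool_pos: [0.5689, -0.0046, 0.1154]
ee_rot: [-1.571, 0.0, 1.475]
wrist_force: [-0.3, 0.0, 0.7]
width: 0.081
```

View pics/w11.png

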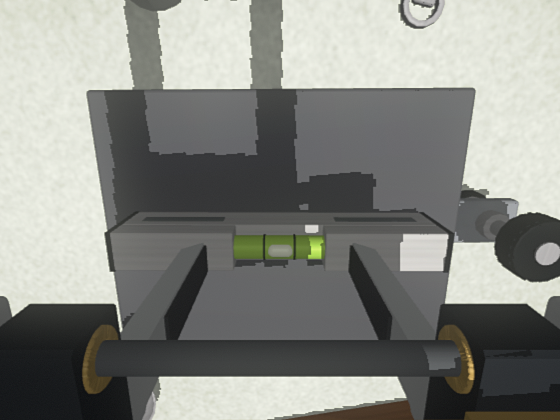

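```bash
python3 -m creep '[[0,1,0,0,0,0,35],[0,2,0,0,0,0,35],[0,3,0,0,0,0,35],[0,3,0,0,0,0,35]]'; python3 -m creep '[[0,0.5,0,0,0,0,35],[0,1,0,0,0,0,35],[0,1,0,0,0,0,35]]'
```

```text
time: 21.82
tool_pos: [0.5688, -0.0046, 0.1122]
ee_rot: [-1.57, 0.0, 1.475]
wrist_force: [-0.0, -0.3, 0.9]
width: 0.0813
time: 22.2
tool_pos: [0.5689, -0.0046, 0.1113]
ee_rot: [-1.571, 0.0, 1.475]
wrist_force: [0.2, -0.5, -0.6]
width: 0.081
```

```bash
python3 -m creep '[[0,0.3,0,0,0,0,35],[0,0.5,0,0,0,0,35],[0,0.5,0,0,0,0,35]]'
```

```text
time: 22.58
tool_pos: [0.5689, -0.0046, 0.1108]
ee_rot: [-1.571, 0.0, 1.475]
wrist_force: [0.6, -0.2, 1.4]
width: 0.0811
```

```bash
python3 -m creep '[[0,0.3,0,0,0,0,35],[0,0.5,0,0,0,0,35],[0,0.5,0,0,0,0,35]]';python3 -m creep '[[0,0.3,0,0,0,0,35],[0,0.3,0,0,0,0,35]]'
```

```text
time: 22.95
tool_pos: [0.5689, -0.0046, 0.1104]
ee_rot: [-1.571, 0.0, 1.475]
wrist_force: [0.6, -0.2, 0.0]
width: 0.0811
time: 23.2
tool_pos: [0.5689, -0.0046, 0.1104]
ee_rot: [-1.571, 0.0, 1.475]
wrist_force: [-1.1, -0.2, 1.4]
width: 0.0812
```

```bash
python3 -m creep '[[0,0.3,0,0,0,0,35],[0,0.3,0,0,0,0,35]]';python3 -m creep '[[0,0.3,0,0,0,0,35],[0,0.3,0,0,0,0,35]]'
```

```text
time: 23.45
tool_pos: [0.569, -0.0046, 0.1104]
ee_rot: [-1.571, 0.0, 1.475]
wrist_force: [-1.3, 0.2, 4.7]
width: 0.0811
time: 23.7
tool_pos: [0.569, -0.0046, 0.1103]
ee_rot: [-1.572, 0.0, 1.475]
wrist_force: [-2.4, 0.6, 5.5]
width: 0.0813
```

```bash
python3 -m creep '[[0,0.3,0,0,0,0,35],[0,0.3,0,0,0,0,35],[0,0.3,0,0,0,0,35]]';python3 -m creep '[[0,0.3,0,0,0,0,35],[0,0.3,0,0,0,0,35],[0,0.3,0,0,0,0,35]]'
```

```text
time: 24.08
tool_pos: [0.5691, -0.0046, 0.1103]
ee_rot: [-1.572, 0.0, 1.475]
wrist_force: [-2.5, -0.1, 6.5]
width: 0.0809
time: 24.45
tool_pos: [0.5691, -0.0046, 0.1103]
ee_rot: [-1.572, 0.0, 1.475]
wrist_force: [-2.4, -0.5, 7.6]
width: 0.0809
```

```bash
python3 -m creep '[[0,0.3,0,0,0,0,35],[0,0.5,0,0,0,0,35],[0,0.5,0,0,0,0,35],[0,0.5,0,0,0,0,35],[0,0.5,0,0,0,0,35]]';for i in 1 2 3; do python3 -m creep '[[0,0,0,0,0,0,35],[0,0,0,0,0,0,35],[0,0,0,0,0,0,35],[0,0,0,0,0,0,35],[0,0,0,0,0,0,35]]'; done
python3 - <<'E'
from h import *
import cv2
s=robot.snapshot("wrist");cv2.imwrite("pics/w12.png",cv2.resize(s["color"][190:310,180:380],None,fx=4,fy=4,interpolation=2))
print(np.mean([robot.get_obs()["wrist_force"]],0))
E
```

```text
time: 25.08
tool_pos: [0.5692, -0.0046, 0.1103]
ee_rot: [-1.573, 0.0, 1.475]
wrist_force: [-3.2, 1.1, 8.0]
width: 0.0809
time: 25.7
tool_pos: [0.5692, -0.0046, 0.1103]
ee_rot: [-1.573, 0.0, 1.475]
wrist_force: [-3.1, -0.2, 8.9]
width: 0.0809
time: 26.32
tool_pos: [0.5692, -0.0046, 0.1104]
ee_rot: [-1.573, 0.0, 1.475]
wrist_force: [-3.2, -0.3, 8.1]
width: 0.0813
time: 26.95
tool_pos: [0.5692, -0.0046, 0.1103]
ee_rot: [-1.572, 0.0, 1.475]
wrist_force: [-3.7, -0.2, 9.1]
width: 0.0809
[-2.43970506  0.09971622  8.33916264]
```

View pics/w12.png

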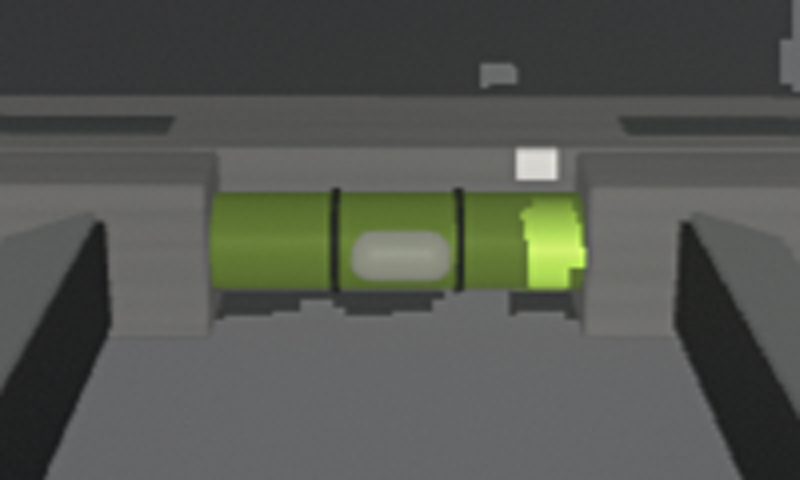

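```bash
python3 -c "
from bench import robot
print(robot.close_job(),robot.get_obs()['wrist_force'])"
```

```text
the job is handed in; nothing more can be done
the job is handed in; nothing more can be done
```

I set the small level (measured about 200 mm long) lengthwise on the slab and let go of it. The bubble then stood about 8 mm off centre, away from the knob, so I turned the knob about 105° clockwise. With nothing touching the level, the bubble came to rest midway between the lines.

I then pressed with the two open fingertips on the level's flat top either side of the vial. I handed the job in at about 27 s while still pressing.

Last checks:
- **Bubble under load:** about 0.6 mm from the middle.
- **Pressing force:** about 8–9 N and steady over the last 2 s. That makes about 12 N on the slab with the level's own weight. There was also a small sideways force of about 3 N.
- **Other things:** none of my moves was planned near the weight or the other things. I didn't measure their positions again at the end.

No check failed or disagreed. Handing in gave no verdict.

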